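# Clear a jammed connector shell from the bench feeder

## Task

The connector feeder on the repair table has jammed. Turn its selector knob until the pointer clicks in at the cross-shaped mark, which draws the gate out of the chute, then nudge the jammed shell back up the chute until its flange is clear of the keeper lips, lift it out and set it down upright on its flange in the tray. Leave the selector at the cross mark and do not disturb the other things on the table.

Things in the scene. Friction and masses are not known exactly. Their poses are not given: they have to be found in the camera images.
- feeder: Bench feeder, fixed: aluminium base plate 220 x 210 x 10 mm (x -60 to 160, y -40 to 170 mm), chute along x at y = 0, grey selector box 90 x 98 mm centred at x 40, y 113 mm, its top 75 mm above the table. Origin: on the table under the foot of the chute; x points (level) up the chute, y towards the selector box, z up.
- chute: Steel chute of the feeder, sloping up its own x at 10 deg. Origin: on its floor at the foot, midway across, 30 mm above the table; x up the slope, y across (to the selector box), z square to the floor. Floor 52 mm wide, x -40 to 150 mm. Side rails 7.5 mm high, y 21 to 26 mm each side, x -10 to 150. End stop x -8 to -2, 8 mm high. The shell stays where it is left on the slope.
- lips_end (a point): Upper end of the two keeper lips, midway between them, at chute x = 30 mm, on the floor. The dark lips run on the rails from x = -2 to 30 and reach in to y = +-15 mm over the flange, tops 10 mm over the floor. The shell's body stands between and above them: closed fingertips over 10 mm above the floor can push its lower face (a few N). Clear once the shell's origin is past chute x = 52 mm.
- gate_tip (a point): Tip of the gate, at its mid height: steel bar 6 mm thick (chute x 38 to 44 mm), 9.5 to 21 mm over the chute floor, that comes out of the selector box along chute y. At the start the tip is at y = 0 and blocks the shell's body from going up; it draws back 36 mm per rad of knob angle: with the selector at 40 deg it stands at y = 25 mm, at 80 deg at y = 50 mm, out of the way.
- selector (a joint): Selector knob angle in rad, vertical axis; 0 at the start, pointer to feeder -x. It turns clockwise seen from above (positive: pointer swings to feeder +y). Detents at 0, 40, 80 and 120 deg (0.698 rad apart), end stops just beyond the first and the last; peak detent torque about 0.07 N m: released near a detent, it settles there.
- knob_grip (a point): On the knob's axis at the height to grip, 105 mm above the table. Black upright bar 14 mm wide, 41 mm long (21 mm each side of the axis), its top 10 mm above this point, on a disc 44 mm across, 8 mm thick, whose top is 20 mm below this point. The pointed end with the white line is the pointer. Axes turn with the knob: -x along the pointer, z up; grip across y.
- knob_pointer (a point): Point on the pointer's line, 38 mm from the knob's axis, just over the box's top (it turns with the knob). It comes over a mark when the pointer is set to it.
- mark_cross: The wanted mark: raised white cross, 16 mm across, arms 5 mm wide, 2 mm high, on the box's top 38 mm from the knob's axis, at the 40 or the 80 deg detent (it varies). Origin: centre of its underside.
- mark_dot: The other mark, not wanted: raised white round dot 8 mm across, 2 mm high, 38 mm from the knob's axis, at the other of these two detents. Origin: centre of its underside.
- shell: The jammed connector shell, plain metal, 90 g or so: a flange 44 (x) x 40 (y) x 6 mm with a block body 28 (x) x 24 (y) x 26 mm (32 mm total height) centred on it, a dark round socket in its top. Origin: centre of the flange's underside; z out of its top, x up the chute at the start. At the start it lies on the chute floor with its origin at chute x = 21 mm.
- tray: Shallow open grey tray, fixed, 130 (x) x 120 (y) x 22 mm, walls 4 mm, floor 4 mm thick. Origin: centre of its underside, on the table.
- remote: Bystander: black remote control lying flat, 160 x 45 x 20 mm. Origin: centre of its underside.
- tape: Bystander: roll of black tape lying flat, 80 mm across, 18 mm high. Origin: centre of its underside.
- driver: Bystander: black-handled screwdriver lying flat, 170 mm long. Origin: under its middle; x along it.
Mind the look-alikes: they are no part of the job. Several things have the shape of the tray; the one meant has the colours described above.

How it is judged:
By the outcome, as a careful person would: the job done as asked, in the order asked, and still so for the second after the job is handed in, with the robot touching nothing.
It also fails if it takes over 53 s, if anything falls off the work surface, if the arm or the gripper's body presses on something with over 40 N, if the wrist force passes 120 N, or if a joint passes its speed limit or range.

## Robot

A 6-joint arm with a two-finger parallel gripper is mounted at the origin on the work surface. World frame = base frame: x ahead of the robot, y to its left, z up, the work surface at z = 0. Lengths are in m, angles in rad, forces in N, time in s.
With the tool pointing down it reaches from about 0.35 to 1 m from the base axis. Payload 7.1 kg.
Tool frame: the origin (TCP) lies at the very end of the fingers, on their centre line; the grasp point (between the pads) lies 19 mm behind it; z points along the fingers, y is the direction in which the jaws open and shut (so a half turn about z gives the same grasp; the last joint's range is limited). The gripper opens to 85 mm and grips with 20 to 120 N. Pads are 22 mm wide; open, the fingers measure 114 mm over their backs; the gripper's body (76 mm by 85 mm) begins 54 mm behind the grasp point. The pads swing forward as they close: fully open they stand 13 mm farther back than shut.
Start: joints at [-1.161, 0.423, 1.63, -0, 1.089, -0.019], TCP at [0.26, -0.568, 0.231] pointing down, gripper open.
Joint ranges: [-3, 3], [-0.9, 2.11], [0.09, 2.58], [-1.31, 4.45], [0.11, 2.69], [-2.54, 2.54]. Speed limits (rad/s): [2.39, 2.39, 3.01, 3.14, 3.14, 3.14].

## Interface

Orientations are given as [roll, pitch, yaw] about the fixed x, y, z axes, in that order (R = Rz(yaw) Ry(pitch) Rx(roll)).
In Python, from workcell import bot, optics, workorder gives the robot as it stands.
- The arm moves only by the tool move_arm, never from a script. Its arguments are lists of equal length, an entry for each row: "travel": the shift along the tool's x, y, z in m, a list of three; "rot": the turn, a rotation vector about the tool's x, y, z in degrees, a list of three; "hand": the opening, from 0 (shut) to 1 (fully open). A call has 1 to 8 rows; each row is the pose to reach, as a shift and turn from the pose commanded when the call began, along the tool's axes at that moment; what a row does not reach only later rows make up. A row lasts 1/10 s, in which the tool goes at most 50 mm and 8.59 degrees, less where a joint would pass 70% of its speed; a pose out of reach is approached as far as the arm can. A call with a gripper value outside its range is refused whole. The fingers move at their own pace and stop on an object; "grip_force" is the grip in N (left out, the last holds). Time passes only in rows, so rows that repeat a pose let the fingers close. It gives the time, the measured TCP pose, the force and the opening at its end, in the units of the state.
- bot.get_state(): the state, without advancing time (a new reading comes with each control period).
- optics.capture(name): name is "scene" or "top"; returns a dict with "img" (400x640x3 uint8, blue, green, red), "range_z" (400x640 float32, m along the optical axis (not along the pixel's ray), 0 where there is no reading), "fx", "fy", "cx", "cy" (pixels), "k1" (the pictures are not rectified: a ray, as slopes to the right and down, at radius r is drawn at 1 + k1 r^2 times it, then the intrinsics apply), "xyz" and "rotation" of the camera in the world. Camera axes: x right, y up, looking along -z (the intrinsics and any distortion apply to the point x, -y, -z); pixel columns grow to the right and rows downward; lengths in m; the calibration is good to about 2 mm. A picture is of the moment at which its call begins.
- workorder.job_done(): hands the job in, once; it reports no verdict.
The state is a dict: "time_s": time; "joints": joint angles; "dq": joint speeds; "tau": joint torques, N m; "ee_pos": TCP position; "eef_rot": TCP orientation; "contact_force": force on the tool from outside, world axes, zero at the start; "ft_torque": the same for the moment, N m; "finger_gap": opening from 0.0 (shut) to 1.0 (fully open).
Only numpy, scipy, OpenCV 4.12 (cv2) and the standard library are available. Lean on these libraries where they do the work, as an engineer would, in place of code of your own. Each camera call takes 0.05 s, during which the arm holds its last target. There are 200 camera calls.

## Working session

There is one attempt and no reset: what is moved stays moved. The work goes in short steps, Python scripts to look and compute and a tool call to move; the robot and the scene stay as the last step left them, time stands still between calls to the robot, and variables do not carry over. Pictures are saved under pics/ and viewed, about 8 in all and at most 12, crops included, and the job is handed in when it is done.

Besides the shell and the picture viewer there is one more tool, called after "Call:" as name(argument=value, ...), one argument or row to a line, values as JSON. move_arm: Moves the arm, as the interface text tells. Its arguments: {"type":"object","properties":{"travel":{"type":"array","items":{"type":"array","items":{"type":"number"}}},"rot":{"type":"array","items":{"type":"array","items":{"type":"number"}}},"hand":{"type":"array","items":{"type":"number"}},"grip_force":{"type":"number"}},"required":["travel","rot","hand"]}

```bash
mkdir -p pics
cat > h.py <<'E'
import numpy as np, cv2
from workcell import bot, optics, workorder
def cap(n):
    return optics.capture(n)
def pt(c,u,v,z=None):
    K=np.array([[c['fx'],0,c['cx']],[0,c['fy'],c['cy']],[0,0,1.]])
    x,y=cv2.undistortPoints(np.array([[[u,v]]],float),K,np.array([c['k1'],0,0,0.]))[0,0]
    R=np.array(c['rotation']);R=R if R.shape==(3,3) else None
    d=R@np.array([x,-y,-1.]);o=np.array(c['xyz'])
    if z is None: return o+d*c['range_z'][int(round(v)),int(round(u))]
    return o+d*(z-o[2])/d[2]
def pix(c,p):
    q=np.array(c['rotation']).T@(np.array(p)-np.array(c['xyz']));x,y=q[0]/-q[2],-q[1]/-q[2]
    s=1+c['k1']*(x*x+y*y);return c['cx']+c['fx']*x*s,c['cy']+c['fy']*y*s
E
python3 - <<'E'
from h import *
for n in('scene','top'):
    c=cap(n);cv2.imwrite(f'pics/{n}1.png',c['img']);print(n,c['xyz'],c['rotation'],c['fx'],c['k1'],c['range_z'].min(),c['range_z'].max())
print(bot.get_state())
E
```

```text
scene [1.65492708 0.05254706 0.85214477] [0.98775873 0.01861722 1.60121781] 394.45824248323765 0.016817296774413595 0.0 3.251741
top [0.4340317  0.0189812  1.39933587] [ 0.03641758  0.00387023 -1.5690362 ] 460.0287370100935 0.01089761585909581 0.0 2.2078059
{'time_s': 0.1, 'joints': array([-1.16100311e+00,  4.23767141e-01,  1.63063313e+00, -1.44521981e-05,
        1.08859936e+00, -1.89824263e-02]), 'dq': array([ 0.00051285, -0.00332831, -0.00097795,  0.00028507,  0.00113316,
       -0.00099075]), 'tau': array([ 2.74733793e-06, -5.58421361e+01, -2.82442564e+01,  1.55057432e-05,
        2.92555029e-03,  2.77122240e-05]), 'ee_pos': array([ 0.2596766 , -0.56794403,  0.23061404]), 'eef_rot': array([-3.14018569e+00, -1.39135131e-05,  4.28782344e-01]), 'contact_force': array([ 0.49799715, -0.09203728,  0.01437138]), 'ft_torque': array([-0.06971612,  0.02524549, -0.00329429]), 'finger_gap': 1.001710437141012}
```

View pics/scene1.png

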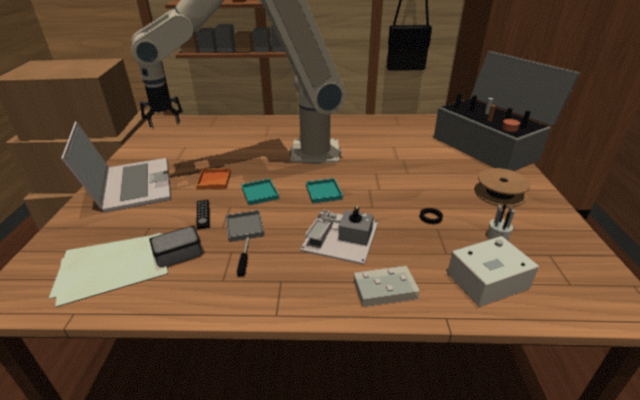

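View pics/top1.png

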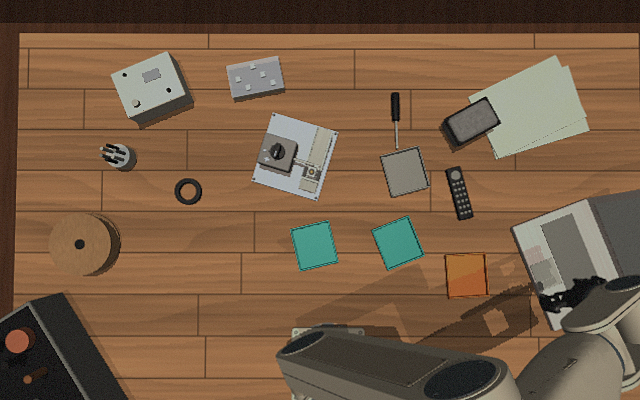

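```bash
cat > fix.py <<'E'
s=open('h.py').read()
s=s.replace("    return optics.capture(n)","    c=optics.capture(n);c['rotation']=Rotation.from_euler('xyz',c['rotation']).as_matrix();return c")
s=s.replace("import numpy as np, cv2","import numpy as np, cv2\nfrom scipy.spatial.transform import Rotation")
open('h.py','w').write(s)
E
python3 fix.py
python3 - <<'E'
from h import *
t=cap('top');s=cap('scene')
a=cv2.resize(t['img'][105:205,245:345],(600,600),interpolation=cv2.INTER_CUBIC)
cv2.imwrite('pics/crop1.png',a)
# base plate: contour of bright plate in top
hsv=cv2.cvtColor(t['img'],cv2.COLOR_BGR2HSV)
for nm,(u,v) in dict(tray=(404,172),c0=(272,114),c1=(337,130),c2=(317,200),c3=(252,183),knob=(277,151)).items():
    print(nm,pt(t,u,v),pt(t,u,v,0.01))
m=((hsv[...,1]<60)&(hsv[...,2]>50)).astype('uint8')*255
m=cv2.morphologyEx(m,cv2.MORPH_CLOSE,np.ones((5,5),np.uint8))
for cn in cv2.findContours(m,cv2.RETR_EXTERNAL,cv2.CHAIN_APPROX_NONE)[0]:
    if cv2.contourArea(cn)>300:
        r=cv2.minAreaRect(cn);b=cv2.boxPoints(r);print(np.round(r[0]),r[1],r[2])
        if 380<r[0][0]<425 or 270<r[0][0]<320: print(b, [np.round(pt(t,*p,0.01),4)[:2] for p in b], 'z.022',[np.round(pt(t,*p,0.022),4)[:2] for p in b])
E
```

```text
tray [ 0.57832362 -0.23028621  0.0072888 ] [ 0.57804259 -0.22980073  0.01      ]
c0 [0.75336436 0.17022045 0.01508676] [0.75453782 0.17077622 0.01      ]
c1 [ 0.70731512 -0.02729292  0.00217199] [ 0.70578397 -0.02703366  0.01      ]
c2 [ 0.49326936  0.03342258 -0.00060687] [0.49282054 0.03331316 0.01      ]
c3 [5.44787255e-01 2.31696752e-01 3.35672688e-04] [0.54402215 0.23022731 0.01      ]
knob [0.62499499 0.14420722 0.12032963] [0.64146787 0.15500947 0.01      ]
[ 54. 348.] (121.07758331298828, 35.07625961303711) 42.51044845581055
[458. 294.] (209.0, 363.0) 90.0
[460. 192.] (46.82676696777344, 11.961185455322266) 75.25643920898438
[117. 155.] (36.590248107910156, 23.44256591796875) 7.125016689300537
[401. 157.] (72.26956939697266, 40.43236541748047) 74.74488067626953
[[372.15387 127.23077]
 [411.16156 116.59231]
 [430.17694 186.31537]
 [391.16925 196.95383]] [array([ 0.7143, -0.1338]), array([ 0.7469, -0.2523]), array([ 0.5347, -0.3086]), array([ 0.5024, -0.1907])] z.022 [array([ 0.7119, -0.1325]), array([ 0.7442, -0.2499]), array([ 0.5339, -0.3057]), array([ 0.5018, -0.1889])]
[294. 156.] (70.06596374511719, 72.63921356201172) 17.10272979736328
[[249.98917 180.53514]
 [271.35135 111.10811]
 [338.31894 131.71352]
 [316.95676 201.14055]] [array([0.5515, 0.2364]), array([0.7634, 0.1728]), array([ 0.7006, -0.031 ]), array([0.4894, 0.0334])] z.022 [array([0.5505, 0.2345]), array([0.7606, 0.1715]), array([ 0.6982, -0.0306]), array([0.4889, 0.0333])]
[255.  78.] (35.3009033203125, 53.539703369140625) 78.69007110595703
[515. 113.] (82.7178726196289, 131.9501495361328) 69.829345703125
[152.  88.] (57.330039978027344, 66.41364288330078) 67.61986541748047
```

View pics/crop1.png

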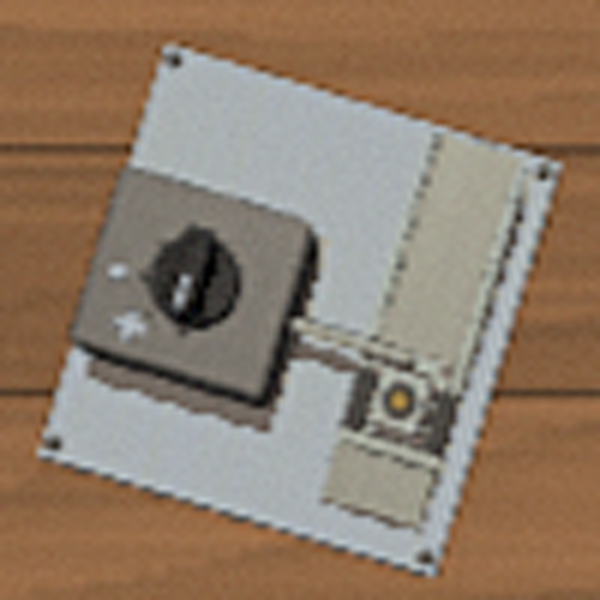

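```bash
cat >> h.py <<'E'
def fit2(P,W):  # 2D rigid fit P->W
    P=np.array(P);W=np.array(W);a=P-P.mean(0);b=W-W.mean(0)
    th=np.arctan2((a[:,0]*b[:,1]-a[:,1]*b[:,0]).sum(),(a*b).sum())
    R=np.array([[np.cos(th),-np.sin(th)],[np.sin(th),np.cos(th)]]);return th,W.mean(0)-R@P.mean(0)
def F(p,th,o):
    c,s=np.cos(th),np.sin(th);return np.array([o[0]+c*p[0]-s*p[1],o[1]+s*p[0]+c*p[1],p[2]])
def C(p,a=np.radians(10)): # chute->feeder
    return np.array([p[0]*np.cos(a)-p[2]*np.sin(a),p[1],.03+p[0]*np.sin(a)+p[2]*np.cos(a)])
E
python3 - <<'E'
from h import *
t=cap('top');s=cap('scene')
px=[(272.5,112.0),(338.4,131.2),(317.3,200.4),(251.2,180.4)]
M=[(.16,.17),(.16,-.04),(-.06,-.04),(-.06,.17)]
W=[pt(t,*p,.01)[:2] for p in px]
th,o=fit2(M,W);print(np.degrees(th),o,[np.round((F((*m,0),th,o)[:2]-w)*1000,1) for m,w in zip(M,W)])
pts={'shelltop':F(C((.021,0,.032)),th,o),'knobtop':F((.04,.113,.115),th,o)}
a0=np.radians(40)
pts['cross']=F((.04-.038*np.cos(a0),.113+.038*np.sin(a0),.077),th,o)
for i,m in enumerate(M):pts['c%d'%i]=F((*m,.01),th,o)
for sx in(-5e-3,85e-3):
  for sy in(64e-3,162e-3):pts['b%.3f%.3f'%(sx,sy)]=F((sx,sy,.075),th,o)
for n in pts: print(n,np.round(pts[n],4))
out=[]
for c,x0,y0,w in((t,245,105,100),(s,295,195,90)):
    k=600//w;im=cv2.resize(c['img'][y0:y0+w,x0:x0+w],None,fx=k,fy=k,interpolation=cv2.INTER_CUBIC)
    for p in pts.values():
        u,v=pix(c,p);cv2.circle(im,(int((u+.5-x0)*k),int((v+.5-y0)*k)),3,(0,0,255),-1)
    out.append(cv2.resize(im,(400,400)))
cv2.imwrite('pics/ov1.png',np.hstack(out))
# tray via depth+colour
hsv=cv2.cvtColor(t['img'],cv2.COLOR_BGR2HSV)
m=((hsv[...,1]<60)&(hsv[...,2]>50)).astype('uint8')*255
r=np.zeros_like(m);r[145:205,375:436]=m[145:205,375:436]
r=cv2.morphologyEx(r,cv2.MORPH_OPEN,np.ones((7,7)))
cn=max(cv2.findContours(r,0,1)[0],key=cv2.contourArea);q=cv2.minAreaRect(cn);print(q)
b=[pt(t,*p,.022)[:2] for p in cv2.boxPoints(q)];print(np.round(b,4),np.mean(b,0))
E
```

```text
-16.697889175896446 [0.56000987 0.0528838 ] [array([1.4, 0.5]), array([-0.4, -0.1]), array([-0.6, -0.6]), array([-0.5,  0.2])]
shelltop [0.5745 0.0485 0.0652]
knobtop [0.6308 0.1496 0.115 ]
cross [0.6099 0.1814 0.077 ]
c0 [0.7621 0.1697 0.01  ]
c1 [ 0.7018 -0.0314  0.01  ]
c2 [0.491  0.0318 0.01  ]
c3 [0.5514 0.233  0.01  ]
b-0.0050.064 [0.5736 0.1156 0.075 ]
b-0.0050.162 [0.6018 0.2095 0.075 ]
b0.0850.064 [0.6598 0.0898 0.075 ]
b0.0850.162 [0.688  0.1836 0.075 ]
((404.0566101074219, 172.19810485839844), (41.620243072509766, 37.91151428222656), 74.05460357666016)
[[ 0.6207 -0.1562]
 [ 0.6522 -0.2657]
 [ 0.5318 -0.2992]
 [ 0.5004 -0.19  ]] [ 0.57629802 -0.22778583]
```

View pics/ov1.png

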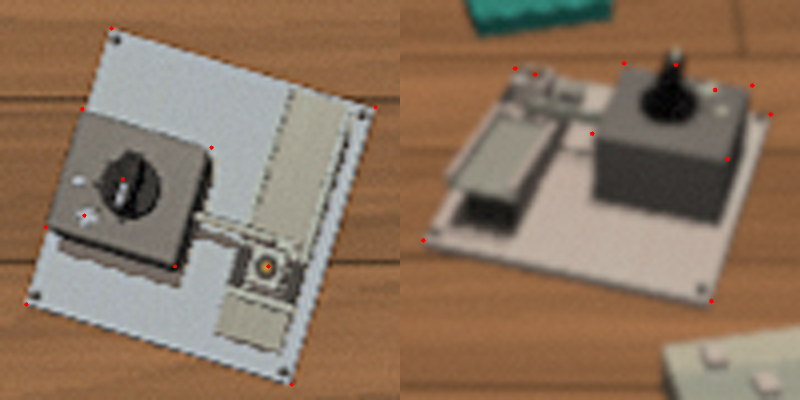

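```bash
cat >> h.py <<'E'
TH=np.radians(-16.7);O=np.array([.5600,.0529])
def down(yaw): return Rotation.from_euler('z',yaw,degrees=True)*Rotation.from_euler('x',180,degrees=True)
def chuteR(turn=180): return Rotation.from_euler('z',TH)*Rotation.from_euler('y',-10,degrees=True)*Rotation.from_euler('z',turn,degrees=True)*Rotation.from_euler('x',180,degrees=True)
def chp(p): return F(C(p),TH,O)
def plan(pos,R):
    s=bot.get_state();R0=Rotation.from_euler('xyz',s['eef_rot'])
    print('t %.2f'%s['time_s'],'at',np.round(s['ee_pos'],4),'rot',np.round(np.degrees(s['eef_rot']),1),'F',np.round(s['contact_force'],1),'gap %.3f'%s['finger_gap'],'q',np.round(s['joints'],2))
    print('travel mm',np.round(R0.inv().apply(np.array(pos)-s['ee_pos'])*1000,1),'rot',np.round((R0.inv()*R).as_rotvec(degrees=True),1))
E
python3 - <<'E'
from h import *
t=cap('top')
P=[]
for v in range(130,175):
  for u in range(255,300):
    p=pt(t,u,v)
    if p[2]>.1: P.append(p)
P=np.array(P);print(len(P),P.mean(0),F((.04,.113,.105),TH,O))
w,V=np.linalg.eigh(np.cov(P[:,:2].T));print(np.degrees(np.arctan2(*V[::-1,1])),np.sqrt(w))
plan((.631,.149,.17),down(163.3))
E
```

```text
85 [0.61251976 0.1350583  0.2358465 ] [0.63078464 0.14963952 0.105     ]
-147.54722139948265 [0.00856729 0.06945044]
t 0.35 at [ 0.2598 -0.5683  0.2311] rot [-180.    -0.    24.6] F [ 0.  -0.9  0.8] gap 1.000 q [-1.16  0.42  1.63  0.    1.09 -0.02]
travel mm [ 635.8 -498.    61.3] rot [  -0.    -0.  -138.7]
```

Call:
move_arm(
  travel=[
    [0.636,-0.498,0.03],
    [0.636,-0.498,0.03],
    [0.636,-0.498,0.03],
    [0.636,-0.498,0.03],
    [0.636,-0.498,0.03],
    [0.636,-0.498,0.03],
    [0.636,-0.498,0.03],
    [0.636,-0.498,0.03],
  ],
  rot=[
    [0,0,-138.7],
    [0,0,-138.7],
    [0,0,-138.7],
    [0,0,-138.7],
    [0,0,-138.7],
    [0,0,-138.7],
    [0,0,-138.7],
    [0,0,-138.7],
  ],
  hand=[0.6,0.6,0.6,0.6,0.6,0.6,0.6,0.6],
  grip_force=40,
)

```text
time_s: 1.15
ee_pos: [0.4443, -0.2116, 0.2167]
eef_rot: [3.141, 0.0, 1.635]
contact_force: [0.6, -0.6, 0.1]
finger_gap: 0.602
```

```bash
python3 -c "
from h import *
plan((.631,.149,.19),down(163.3))"
```

```text
t 1.15 at [ 0.4443 -0.2116  0.2167] rot [180.    0.   93.7] F [ 0.6 -0.6  0.1] gap 0.602 q [-0.47  0.25  1.93  0.    0.96 -0.53]
travel mm [348.  209.3  26.7] rot [  0.    0.  -69.6]
```

Call:
move_arm(
  travel=[
    [0.348,0.209,0.027],
    [0.348,0.209,0.027],
    [0.348,0.209,0.027],
    [0.348,0.209,0.027],
    [0.348,0.209,0.027],
    [0.348,0.209,0.027],
    [0.348,0.209,0.027],
    [0.348,0.209,0.027],
  ],
  rot=[
    [0,0,-69.6],
    [0,0,-69.6],
    [0,0,-69.6],
    [0,0,-69.6],
    [0,0,-69.6],
    [0,0,-69.6],
    [0,0,-69.6],
    [0,0,-69.6],
  ],
  hand=[0.6,0.6,0.6,0.6,0.6,0.6,0.6,0.6],
)

```text
time_s: 1.95
ee_pos: [0.6297, 0.1422, 0.1899]
eef_rot: [3.142, 0.0, 2.835]
contact_force: [1.0, -1.0, 0.4]
finger_gap: 0.604
```

```bash
python3 -c "
from h import *
plan((.631,.149,.14),down(163.3))"
```

```text
t 1.95 at [0.6297 0.1422 0.1899] rot [180.    0.  162.5] F [ 1.  -1.   0.4] gap 0.604 q [ 0.2   0.5   1.61 -0.    1.03 -1.06]
travel mm [ 0.8  6.9 49.9] rot [ 0.   0.  -0.8]
```

Call:
move_arm(
  travel=[
    [0,0,0],
    [0,0,0],
  ],
  rot=[
    [0,0,0],
    [0,0,0],
  ],
  hand=[0.6,0.6],
)

```text
time_s: 2.15
ee_pos: [0.6288, 0.1412, 0.1894]
eef_rot: [-3.141, -0.001, 2.83]
contact_force: [-1.1, -0.2, -0.2]
finger_gap: 0.596
```

```bash
python3 -c "
from h import *
plan((.631,.149,.14),down(163.3))
s=cap('scene');x0,y0,w=300,150,90
plan((.631,.149,.14),down(163.3))
cv2.imwrite('pics/s2.png',cv2.resize(s['img'][y0:y0+w,x0:x0+w],(540,540),interpolation=cv2.INTER_CUBIC))"
```

```text
t 2.15 at [0.6288 0.1412 0.1894] rot [-180.    -0.   162.2] F [-1.1 -0.2 -0.2] gap 0.596 q [ 0.2   0.5   1.61 -0.    1.03 -1.06]
travel mm [ 0.3  8.1 49.4] rot [-0.  -0.  -1.1]
t 2.20 at [0.6284 0.1401 0.1895] rot [-1.800e+02 -1.000e-01  1.621e+02] F [ 0.2  0.2 -0.9] gap 0.603 q [ 0.2   0.5   1.62 -0.    1.03 -1.06]
travel mm [ 0.3  9.3 49.5] rot [-0.  -0.1 -1.2]
```

View pics/s2.png

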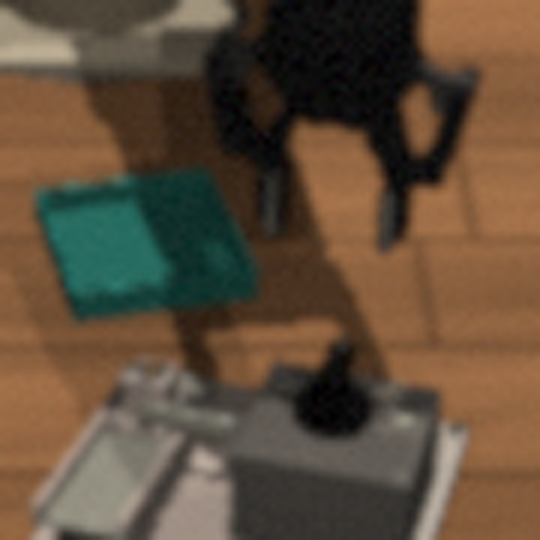

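Call:
move_arm(
  travel=[
    [0,0.009,0.03],
    [0,0.009,0.06],
    [0,0.009,0.08],
    [0,0.009,0.09],
    [0,0.009,0.1],
    [0,0.009,0.1],
  ],
  rot=[
    [0,0,-1.2],
    [0,0,-1.2],
    [0,0,-1.2],
    [0,0,-1.2],
    [0,0,-1.2],
    [0,0,-1.2],
  ],
  hand=[0.6,0.6,0.6,0.6,0.6,0.6],
)

```text
time_s: 2.8
ee_pos: [0.6312, 0.1478, 0.0893]
eef_rot: [-3.141, -0.001, 2.849]
contact_force: [-0.4, -0.7, 0.4]
finger_gap: 0.601
```

```bash
python3 -c "
from h import *
plan((.631,.149,.089),down(163.3))
s=cap('scene');x0,y0,w=310,180,70
cv2.imwrite('pics/s3.png',cv2.resize(s['img'][y0:y0+w,x0:x0+w],(560,560),interpolation=cv2.INTER_CUBIC))"
```

```text
t 2.80 at [0.6312 0.1478 0.0893] rot [-1.800e+02 -1.000e-01  1.632e+02] F [-0.4 -0.7  0.4] gap 0.601 q [ 0.21  0.63  1.65 -0.    0.86 -1.07]
travel mm [0.5 1.1 0.3] rot [-0.  -0.1 -0.1]
```

View pics/s3.png

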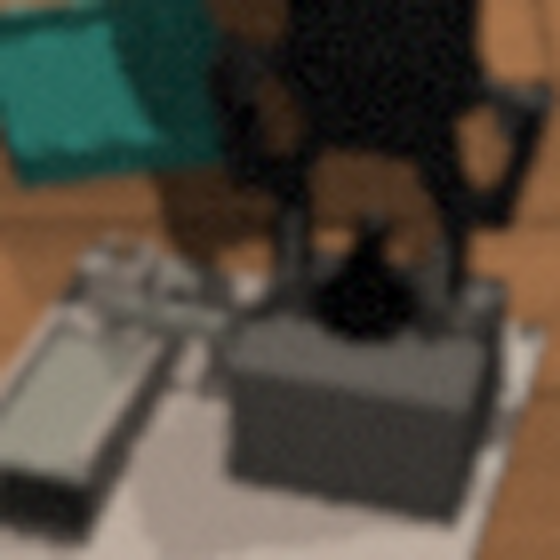

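Call:
move_arm(
  travel=[
    [0,0.001,0],
    [0,0.001,0],
    [0,0.001,0],
    [0,0.001,0],
    [0,0.001,0],
    [0,0.001,0],
    [0,0.001,0],
  ],
  rot=[
    [0,0,0],
    [0,0,0],
    [0,0,0],
    [0,0,0],
    [0,0,0],
    [0,0,0],
    [0,0,0],
  ],
  hand=[0.4,0.3,0.2,0.1,0,0,0],
)

```text
time_s: 3.55
ee_pos: [0.6316, 0.1462, 0.0913]
eef_rot: [-3.137, 0.0, 2.851]
contact_force: [-4.0, -17.3, 10.9]
finger_gap: 0.152
```

Call:
move_arm(
  travel=[
    [0,-0.0025,-0.0015],
    [0,-0.0025,-0.0015],
  ],
  rot=[
    [0,0,0],
    [0,0,0],
  ],
  hand=[0,0],
)

```text
time_s: 3.75
ee_pos: [0.6315, 0.146, 0.0914]
eef_rot: [-3.141, 0.001, 2.85]
contact_force: [1.9, -8.0, -3.8]
finger_gap: 0.153
```

Call:
move_arm(
  travel=[
    [0,-0.0015,0],
    [0,-0.0015,0],
    [0,-0.0015,0],
    [0,-0.0015,0],
    [0,-0.0015,0],
    [0,-0.0015,0],
    [0,-0.0015,0],
    [0,-0.0015,0],
  ],
  rot=[
    [0,0,6],
    [0,0,12],
    [0,0,18],
    [0,0,24],
    [0,0,30],
    [0,0,36],
    [0,0,41],
    [0,0,41],
  ],
  hand=[0,0,0,0,0,0,0,0],
)

```text
time_s: 4.55
ee_pos: [0.6297, 0.1435, 0.0914]
eef_rot: [-3.137, 0.002, 2.132]
contact_force: [-2.5, -13.7, 0.8]
finger_gap: 0.154
```

```bash
python3 -c "
from h import *
plan((.631,.1455,.19),down(123.3));print(bot.get_state()['ft_torque'])
s=cap('scene');x0,y0,w=310,180,70
cv2.imwrite('pics/s4.png',cv2.resize(s['img'][y0:y0+w,x0:x0+w],(560,560),interpolation=cv2.INTER_CUBIC))"
```

```text
t 4.55 at [0.6297 0.1435 0.0914] rot [-1.798e+02  1.000e-01  1.222e+02] F [ -2.5 -13.7   0.8] gap 0.154 q [ 0.21  0.63  1.66 -0.    0.86 -0.35]
travel mm [  0.9   1.7 -98.6] rot [-0.2  0.1 -1.1]
[-1.90133654  0.23062471  0.02357937]
```

Call:
move_arm(
  travel=[
    [-0.002,-0.0015,0],
    [-0.002,-0.0015,0],
    [-0.002,-0.0015,0],
    [-0.002,-0.0015,0],
    [-0.002,-0.0015,0],
    [-0.002,-0.0015,-0.03],
    [-0.002,-0.0015,-0.07],
    [-0.002,-0.0015,-0.09],
  ],
  rot=[
    [0,0,0],
    [0,0,0],
    [0,0,0],
    [0,0,0],
    [0,0,0],
    [0,0,0],
    [0,0,0],
    [0,0,0],
  ],
  hand=[0,0.2,0.3,0.45,0.5,0.5,0.5,0.5],
)

```text
time_s: 5.4
ee_pos: [0.6321, 0.1437, 0.1847]
eef_rot: [3.138, 0.001, 2.134]
contact_force: [0.5, -0.8, 0.3]
finger_gap: 0.501
```

```bash
python3 -c "
from h import *
O=np.array([.56,.0500])
plan((.53,-.05,.19),chuteR())
import h;h.O=O
for x in(.0,.021,.056,.07): print(x,np.round(h.chp((x,0,.015)),4))"
```

```text
t 5.40 at [0.6321 0.1437 0.1847] rot [1.798e+02 1.000e-01 1.223e+02] F [ 0.5 -0.8  0.3] gap 0.501 q [ 0.21  0.51  1.61  0.    1.02 -0.36]
travel mm [-109.2 -189.8   -5.9] rot [ -3.4  -9.4 -40.9]
0.0 [0.5575 0.0507 0.0448]
0.021 [0.5773 0.0448 0.0484]
0.056 [0.6103 0.0349 0.0545]
0.07 [0.6235 0.0309 0.0569]
```

```bash
sed -i 's/^O=np.*//; s/;O=np.array(\[.5600,.0529\])/;O=np.array([.558,.050])/' h.py; grep -n '^TH' h.py; python3 -c "
from h import *
plan(chp((-.04,0,.075)),chuteR())"
```

```text
24:TH=np.radians(-16.7);O=np.array([.558,.050])
t 5.40 at [0.6321 0.1437 0.1847] rot [1.798e+02 1.000e-01 1.223e+02] F [ 0.5 -0.8  0.3] gap 0.501 q [ 0.21  0.51  1.61  0.    1.02 -0.36]
travel mm [   0.  -147.5   87.2] rot [ -3.4  -9.4 -40.9]
```

Call:
move_arm(
  travel=[
    [0,-0.05,0],
    [0,-0.1,0],
    [0,-0.147,0],
    [0,-0.147,0.01],
    [0,-0.147,0.05],
    [0,-0.147,0.087],
    [0,-0.147,0.087],
    [0,-0.147,0.087],
  ],
  rot=[
    [-3.4,-9.4,-40.9],
    [-3.4,-9.4,-40.9],
    [-3.4,-9.4,-40.9],
    [-3.4,-9.4,-40.9],
    [-3.4,-9.4,-40.9],
    [-3.4,-9.4,-40.9],
    [-3.4,-9.4,-40.9],
    [-3.4,-9.4,-40.9],
  ],
  hand=[0.5,0.4,0.2,0,0,0,0,0],
)

```text
time_s: 6.2
ee_pos: [0.5065, 0.0648, 0.0946]
eef_rot: [-3.139, 0.17, 2.85]
contact_force: [0.9, 0.9, 1.2]
finger_gap: -0.004
```

Run:
```python
from h import *
plan(chp((-.025,0,.015)),chuteR())
out=[]
t=cap('top');s=cap('scene')
pts=[chp((.021,0,.032)),chp((.15,.026,.0075)),chp((.15,-.026,.0075)),F((.04,.113,.115),TH,O)]
for c,x0,y0,w in((t,245,105,100),(s,300,180,80)):
    im=cv2.resize(c['img'][y0:y0+w,x0:x0+w],(400,400),interpolation=cv2.INTER_CUBIC);k=400/w
    for p in pts:
        u,v=pix(c,p);cv2.circle(im,(int((u+.5-x0)*k),int((v+.5-y0)*k)),2,(0,0,255),-1)
    out.append(im)
cv2.imwrite('pics/ov2.png',np.hstack(out))
```

```text
t 6.20 at [0.5065 0.0648 0.0946] rot [-179.9    9.7  163.3] F [0.9 0.9 1.2] gap -0.004 q [ 0.15  0.43  2.07 -0.15  0.5  -1.  ]
travel mm [-16.9   0.7  57.8] rot [-0.1 -0.3 -0. ]
```

View pics/ov2.png

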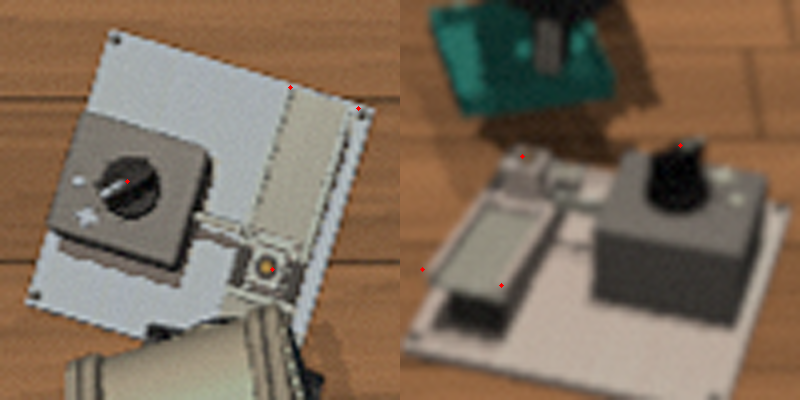

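Call:
move_arm(
  travel=[
    [-0.01,0.001,0.03],
    [-0.017,0.001,0.05],
    [-0.017,0.001,0.058],
    [-0.017,0.001,0.058],
  ],
  rot=[
    [0,0,0],
    [0,0,0],
    [0,0,0],
    [0,0,0],
  ],
  hand=[0,0,0,0],
)

```text
time_s: 6.7
ee_pos: [0.5324, 0.0579, 0.0405]
eef_rot: [-3.14, 0.171, 2.85]
contact_force: [-0.6, 0.2, -0.3]
finger_gap: -0.001
```

Run:
```python
from h import *
plan(chp((.045,0,.015)),chuteR())
s=cap('scene')
x0,y0,w=300,185,60
cv2.imwrite('pics/s5.png',cv2.resize(s['img'][y0:y0+w,x0:x0+w],(600,600),interpolation=cv2.INTER_CUBIC))
```

```text
t 6.70 at [0.5324 0.0579 0.0405] rot [-179.9    9.8  163.3] F [-0.6  0.2 -0.3] gap -0.001 q [ 0.13  0.56  2.03 -0.18  0.41 -0.99]
travel mm [-69.6  -0.2  -0.3] rot [-0.1 -0.2 -0. ]
```

View pics/s5.png

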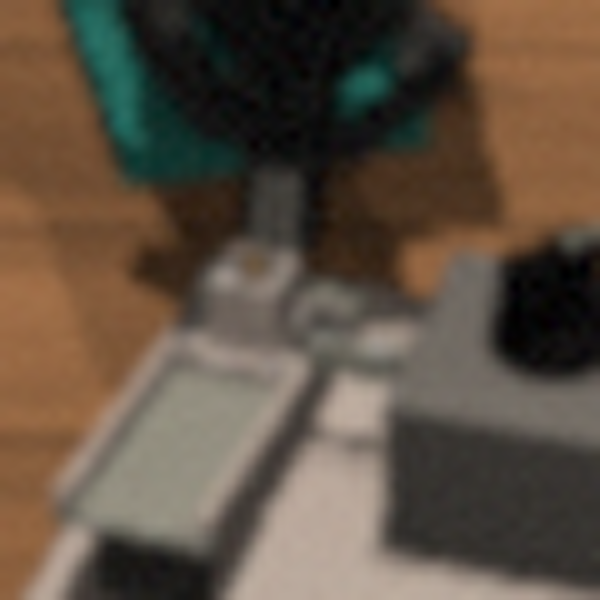

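Call:
move_arm(
  travel=[
    [-0.01,0,0],
    [-0.018,0,0],
    [-0.024,0,0],
    [-0.03,0,0],
    [-0.036,0,0],
    [-0.042,0,0],
    [-0.048,0,0],
  ],
  rot=[
    [0,0,0],
    [0,0,0],
    [0,0,0],
    [0,0,0],
    [0,0,0],
    [0,0,0],
    [0,0,0],
  ],
  hand=[0,0,0,0,0,0,0],
)

```text
time_s: 7.45
ee_pos: [0.5778, 0.0442, 0.0483]
eef_rot: [-3.14, 0.171, 2.85]
contact_force: [-1.3, 0.9, 1.2]
finger_gap: 0.002
```

Call:
move_arm(
  travel=[
    [-0.006,0,0],
    [-0.012,0,0],
    [-0.018,0,0],
    [-0.024,0,0],
    [-0.024,0,0],
  ],
  rot=[
    [0,0,0],
    [0,0,0],
    [0,0,0],
    [0,0,0],
    [0,0,0],
  ],
  hand=[0,0,0,0,0],
)

```text
time_s: 7.95
ee_pos: [0.6014, 0.0374, 0.0527]
eef_rot: [-3.14, 0.172, 2.85]
contact_force: [0.1, -0.2, 0.4]
finger_gap: -0.002
```

Run:
```python
from h import *
plan(chp((.072,0,.015)),chuteR())
s=cap('scene')
pts=[chp((x,0,.032)) for x in(.052,.062,.072,.082)]
x0,y0,w=300,185,60
im=cv2.resize(s['img'][y0:y0+w,x0:x0+w],(600,600),interpolation=cv2.INTER_CUBIC)
for p in pts:
        u,v=pix(s,p);cv2.circle(im,(int((u+.5-x0)*10),int((v+.5-y0)*10)),3,(0,0,255),-1)
cv2.imwrite('pics/s6.png',im)
```

```text
t 7.95 at [0.6014 0.0374 0.0527] rot [-179.9    9.9  163.3] F [ 0.1 -0.2  0.4] gap -0.002 q [ 0.07  0.6   1.88 -0.13  0.51 -1.1 ]
travel mm [-23.5  -0.4  -0.5] rot [-0.1 -0.1 -0. ]
```

View pics/s6.png

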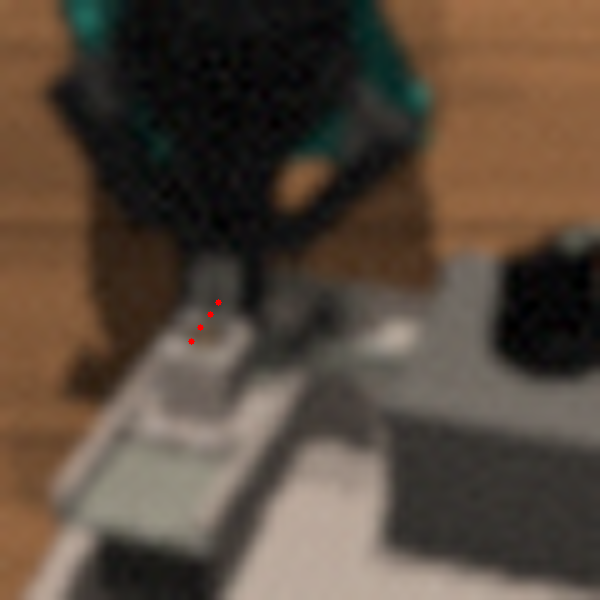

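Call:
move_arm(
  travel=[
    [0.004,0,0],
    [0.004,0,-0.03],
    [0.004,0,-0.06],
    [-0.012,0,-0.06],
    [-0.025,0,-0.06],
    [-0.025,0,-0.06],
    [-0.025,0,-0.06],
  ],
  rot=[
    [0,0,0],
    [0,0,0],
    [0,0,0],
    [0,0,0],
    [0,0,0],
    [0,0,0],
    [0,0,0],
  ],
  hand=[0,0,0,0.3,0.55,0.55,0.55],
)

```text
time_s: 8.7
ee_pos: [0.6132, 0.0334, 0.1148]
eef_rot: [-3.139, 0.169, 2.85]
contact_force: [-1.1, 0.2, -0.4]
finger_gap: 0.554
```

Run:
```python
from h import *
plan(chp((.0735,0,.011)),chuteR())
```

```text
t 8.70 at [0.6132 0.0334 0.1148] rot [-179.9    9.7  163.3] F [-1.1  0.2 -0.4] gap 0.554 q [ 0.06  0.51  1.84 -0.1   0.64 -1.14]
travel mm [-2.4  0.2 62.5] rot [-0.1 -0.3 -0. ]
```

Call:
move_arm(
  travel=[
    [-0.002,0,0.025],
    [-0.002,0,0.045],
    [-0.002,0,0.055],
    [-0.002,0,0.062],
    [-0.002,0,0.062],
  ],
  rot=[
    [0,0,0],
    [0,0,0],
    [0,0,0],
    [0,0,0],
    [0,0,0],
  ],
  hand=[0.55,0.55,0.55,0.55,0.55],
)

```text
time_s: 9.2
ee_pos: [0.625, 0.0298, 0.0539]
eef_rot: [-3.139, 0.169, 2.85]
contact_force: [0.2, 0.2, 0.6]
finger_gap: 0.549
```

Run:
```python
from h import *
plan(chp((.0735,0,.011)),chuteR())
s=cap('scene')
x0,y0,w=300,185,60
cv2.imwrite('pics/s7.png',cv2.resize(s['img'][y0:y0+w,x0:x0+w],(600,600),interpolation=cv2.INTER_CUBIC))
```

```text
t 9.20 at [0.625  0.0298 0.0539] rot [-179.9    9.7  163.3] F [0.2 0.2 0.6] gap 0.549 q [ 0.06  0.62  1.83 -0.12  0.54 -1.13]
travel mm [-0.4  0.1  0.4] rot [-0.1 -0.3 -0. ]
```

View pics/s7.png

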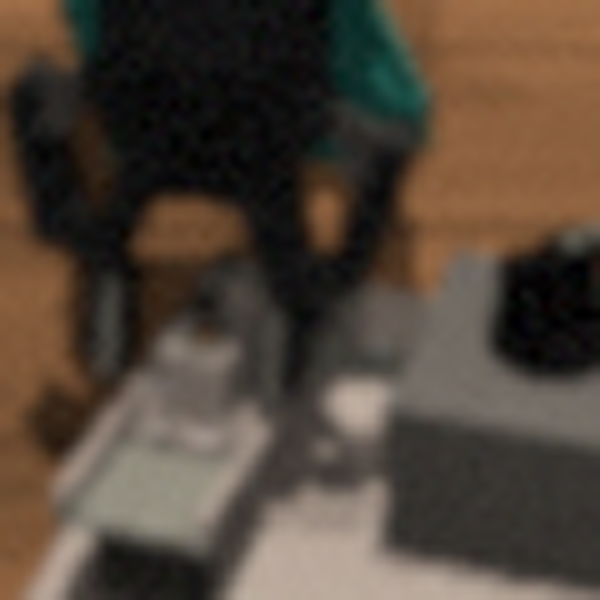

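Fingers straddle the shell (top about (205,340)) at the chute sides, no contact force. Close.

Call:
move_arm(
  travel=[
    [0,0,0],
    [0,0,0],
    [0,0,0],
    [0,0,0],
    [0,0,0],
    [0,0,0],
  ],
  rot=[
    [0,0,0],
    [0,0,0],
    [0,0,0],
    [0,0,0],
    [0,0,0],
    [0,0,0],
  ],
  hand=[0.45,0.38,0.32,0.2,0.2,0.2],
  grip_force=40,
)

```text
time_s: 9.85
ee_pos: [0.6269, 0.0309, 0.0562]
eef_rot: [3.142, 0.173, 2.85]
contact_force: [-0.4, 5.5, 4.2]
finger_gap: 0.266
```

Call:
move_arm(
  travel=[
    [0,0,-0.005],
    [0,0,-0.015],
    [0,0,-0.035],
    [0,0,-0.06],
    [0,0,-0.085],
    [0,0,-0.1],
    [0,0,-0.1],
  ],
  rot=[
    [0,0,0],
    [0,0,0],
    [0,0,0],
    [0,0,0],
    [0,0,0],
    [0,0,0],
    [0,0,0],
  ],
  hand=[0.2,0.2,0.2,0.2,0.2,0.2,0.2],
)

```text
time_s: 10.55
ee_pos: [0.6108, 0.035, 0.156]
eef_rot: [-3.141, 0.175, 2.85]
contact_force: [0.6, 0.5, -1.5]
finger_gap: 0.269
```

Run:
```python
from h import *
plan((.575,-.228,.15),down(180+15.7-90))
t=cap('top');x0,y0,w=240,100,120
s=cap('scene')
a=cv2.resize(t['img'][y0:y0+w,x0:x0+w],(400,400),interpolation=cv2.INTER_CUBIC)
x0,y0,w=285,150,90
b=cv2.resize(s['img'][y0:y0+w,x0:x0+w],(400,400),interpolation=cv2.INTER_CUBIC)
cv2.imwrite('pics/s8.png',np.hstack([a,b]))
```

```text
t 10.55 at [0.6108 0.035  0.156 ] rot [-180.    10.   163.3] F [ 0.6  0.5 -1.5] gap 0.269 q [ 0.07  0.44  1.83 -0.09  0.72 -1.14]
travel mm [ -39.7 -262.2   13.2] rot [ 5.   9.2 57.4]
```

View pics/s8.png

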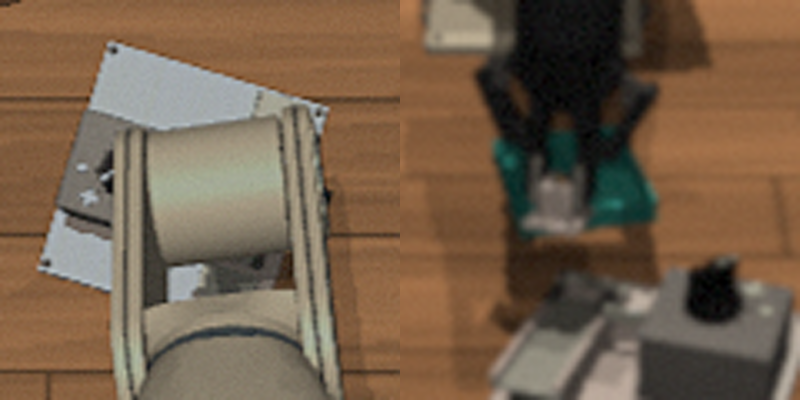

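Call:
move_arm(
  travel=[
    [-0.04,-0.262,0.013],
    [-0.04,-0.262,0.013],
    [-0.04,-0.262,0.013],
    [-0.04,-0.262,0.013],
    [-0.04,-0.262,0.013],
    [-0.04,-0.262,0.013],
    [-0.04,-0.262,0.013],
    [-0.04,-0.262,0.013],
  ],
  rot=[
    [5,9.2,57.4],
    [5,9.2,57.4],
    [5,9.2,57.4],
    [5,9.2,57.4],
    [5,9.2,57.4],
    [5,9.2,57.4],
    [5,9.2,57.4],
    [5,9.2,57.4],
  ],
  hand=[0.2,0.2,0.2,0.2,0.2,0.2,0.2,0.2],
)

```text
time_s: 11.45
ee_pos: [0.5734, -0.2291, 0.1461]
eef_rot: [-3.135, -0.003, 1.842]
contact_force: [-0.7, -0.0, -2.5]
finger_gap: 0.272
```

Run:
```python
from h import *
plan((.575,-.228,.045),down(180+15.7-90))
```

```text
t 11.45 at [ 0.5734 -0.2291  0.1461] rot [-179.6   -0.2  105.5] F [-0.7 -0.  -2.5] gap 0.272 q [-0.4   0.52  1.7  -0.    0.93 -0.67]
travel mm [  0.3   2.4 101.1] rot [-0.4 -0.2 -0.1]
```

Call:
move_arm(
  travel=[
    [0,0.002,0.04],
    [0,0.002,0.075],
    [0,0.002,0.1],
    [0,0.002,0.114],
    [0,0.002,0.12],
    [0,0.002,0.12],
  ],
  rot=[
    [0,0,0],
    [0,0,0],
    [0,0,0],
    [0,0,0],
    [0,0,0],
    [0,0,0],
  ],
  hand=[0.2,0.2,0.2,0.2,0.2,0.2],
)

```text
time_s: 12.05
ee_pos: [0.5753, -0.227, 0.0275]
eef_rot: [-3.137, -0.002, 1.847]
contact_force: [0.3, -0.7, -1.1]
finger_gap: 0.27
```

Step down 2 mm at a time.

Call:
move_arm(
  travel=[
    [0,0,0.003],
    [0,0,0.005],
    [0,0,0.007],
    [0,0,0.007],
  ],
  rot=[
    [0,0,0],
    [0,0,0],
    [0,0,0],
    [0,0,0],
  ],
  hand=[0.2,0.2,0.2,0.2],
)

```text
time_s: 12.45
ee_pos: [0.5756, -0.2276, 0.0213]
eef_rot: [-3.138, -0.001, 1.845]
contact_force: [0.9, 0.7, -1.0]
finger_gap: 0.27
```

Call:
move_arm(
  travel=[
    [0,0,0.001],
    [0,0,0.002],
    [0,0,0.003],
    [0,0,0.003],
  ],
  rot=[
    [0,0,0],
    [0,0,0],
    [0,0,0],
    [0,0,0],
  ],
  hand=[0.2,0.2,0.2,0.2],
)

```text
time_s: 12.85
ee_pos: [0.5753, -0.2274, 0.0178]
eef_rot: [-3.137, -0.002, 1.845]
contact_force: [0.7, -0.4, -1.2]
finger_gap: 0.274
```

Call:
move_arm(
  travel=[
    [0,0,0.001],
    [0,0,0.002],
    [0,0,0.0025],
    [0,0,0.0025],
  ],
  rot=[
    [0,0,0],
    [0,0,0],
    [0,0,0],
    [0,0,0],
  ],
  hand=[0.2,0.2,0.2,0.2],
)

```text
time_s: 13.25
ee_pos: [0.5755, -0.2275, 0.0169]
eef_rot: [-3.137, -0.001, 1.845]
contact_force: [-5.1, 2.2, 13.2]
finger_gap: 0.273
```

Call:
move_arm(
  travel=[
    [0,0,-0.001],
    [0,0,-0.001],
    [0,0,-0.001],
    [0,0,-0.001],
    [0,0,-0.001],
    [0,0,-0.03],
    [0,0,-0.07],
    [0,0,-0.12],
  ],
  rot=[
    [0,0,0],
    [0,0,0],
    [0,0,0],
    [0,0,0],
    [0,0,0],
    [0,0,0],
    [0,0,0],
    [0,0,0],
  ],
  hand=[0.2,0.32,0.42,0.55,0.55,0.55,0.55,0.55],
)

```text
time_s: 14.05
ee_pos: [0.5746, -0.2269, 0.1349]
eef_rot: [-3.134, -0.004, 1.845]
contact_force: [0.4, -0.6, -0.3]
finger_gap: 0.553
```

Run:
```python
from h import *
plan((.40,-.35,.25),down(105.7))
```

```text
t 14.05 at [ 0.5746 -0.2269  0.1349] rot [-179.6   -0.2  105.7] F [ 0.4 -0.6 -0.3] gap 0.553 q [-0.39  0.54  1.7  -0.    0.91 -0.67]
travel mm [ -70.7 -202.3 -113.8] rot [-0.4 -0.2  0. ]
```

Call:
move_arm(
  travel=[
    [-0.01,-0.02,-0.04],
    [-0.07,-0.2,-0.114],
    [-0.07,-0.2,-0.114],
    [-0.07,-0.2,-0.114],
    [-0.07,-0.2,-0.114],
    [-0.07,-0.2,-0.114],
    [-0.07,-0.2,-0.114],
    [-0.07,-0.2,-0.114],
  ],
  rot=[
    [0,0,0],
    [0,0,0],
    [0,0,0],
    [0,0,0],
    [0,0,0],
    [0,0,0],
    [0,0,0],
    [0,0,0],
  ],
  hand=[0.55,0.55,0.55,0.55,0.55,0.55,0.55,0.55],
)

```text
time_s: 14.85
ee_pos: [0.4033, -0.3486, 0.2498]
eef_rot: [-3.137, -0.002, 1.845]
contact_force: [0.6, -0.5, 0.3]
finger_gap: 0.549
```

Run:
```python
from h import *
t=cap('top');s=cap('scene')
def crop(c,x0,y0,w): return cv2.resize(c['img'][y0:y0+w,x0:x0+w],(390,290) if 0 else (390,390),interpolation=cv2.INTER_CUBIC)[:290 if 0 else 390]
a=np.hstack([crop(t,245,105,100),crop(t,372,140,65)])
b=np.hstack([crop(s,300,185,80),crop(s,215,200,60)])
im=cv2.resize(np.vstack([a,b]),(600,600))
cv2.imwrite('pics/fin.png',im)
```

```text
(no output)
```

View pics/fin.png

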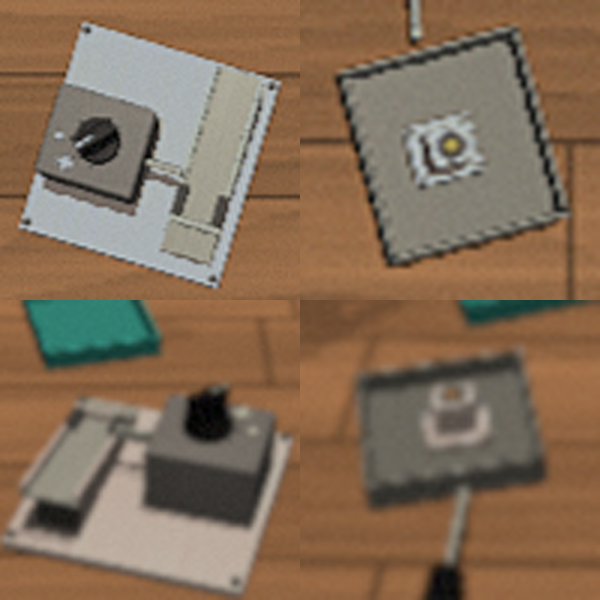

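Run:
```python
from h import *
t=cap('top');g=cv2.cvtColor(t['img'],cv2.COLOR_BGR2GRAY)
k=8;x0,y0=258,138
im=cv2.resize(g[y0:y0+32,x0:x0+40],None,fx=k,fy=k,interpolation=cv2.INTER_CUBIC)
m=(im>135).astype('uint8')
n,l,st,ce=cv2.connectedComponentsWithStats(m)
for i in range(1,n):
    if 60<st[i,4]<3000:
        ys,xs=np.where(l==i);w,V=np.linalg.eigh(np.cov(xs,ys));v=V[:,1]
        print(ce[i]/k+[x0-.5,y0-.5],st[i,4]/k/k,'axis left of down',np.degrees(np.arctan2(-v[0],v[1])),np.sqrt(w)/k)
print('pred, deg: pointer line tip/inner, mark')
for d in(0,40,80):
    a=np.radians(d);f=lambda r,z:np.round(pix(t,F((.04-r*np.cos(a),.113+r*np.sin(a),z),TH,O+[.001,.002])),1)
    print(d,f(0,.115),f(.021,.115),f(.038,.077))
print(g[140:164,262:290])
```

```text
[293.38055694 139.17282717] 31.28125 axis left of down 104.86780586478307 [1.07088619 3.09957614]
[278.29191176 142.66838235] 2.65625 axis left of down 90.40858569840736 [0.12979904 2.04805855]
[264.145      149.50777778] 7.03125 axis left of down 81.74028192592384 [0.59978222 0.93651649]
[272.04177546 151.79112272] 5.984375 axis left of down 57.518471182105806 [0.33292143 1.69379685]
[296.78442438 155.22573363] 6.921875 axis left of down 5.756530173075441 [0.41647702 1.59623719]
[266.16812227 158.669869  ] 17.890625 axis left of down 95.76931577652095 [1.1714769  1.36288585]
[295.84025931 159.83261303] 11.75 axis left of down -36.32515183162921 [0.7759071 1.4044805]
[259.07219512 167.05817073] 16.015625 axis left of down -27.95652083078572 [1.02856685 2.07602877]
[294.80559724 167.07788115] 26.03125 axis left of down 59.48263403921995 [1.34788849 1.61349335]
pred, deg: pointer line tip/inner, mark
0 [275.6 149.6] [273.4 156.7] [273.1 164.1]
40 [275.6 149.6] [269.3 153.7] [265.9 158.8]
80 [275.6 149.6] [268.2 148.7] [263.8 150. ]
[[ 84 102 117 125 119 122 124 120 121 126 126 124 122 
[... 2054 characters left out ...]
113 121 165 182 183 174 143 119 118 121 121  83  29  34  40  39  45  25
   17  45  94 125 125 121 117 124 122 128]
 [117 122 108 152 187 185 184 143 110 125 129 127 121  84  27  29  31  41
  102 119 124 121 117 124 122 124 123 126]
 [118 121 120 168 171 148 150 128 122 120 121 123 108 100 112 119 119 119
  122 124 124 121 120 126 123 122 123 127]
 [117 113 118 148 123 107 120 120 117 121 120 120 117 120 122 122 125 115
  123 120 122 123 123 124 126 123 122 124]
 [115 124 125 128 118 118 117 117 120 120 120 118 120 121 125 120 120 118
  120 123 118 118 120 120 120 121 123 124]
 [ 64  86 104 115 120 122 122 120 121 120 120 115 120 117 120 120 113 124
  118 124 118 117 120 122 124 123 122 117]]
```

```bash
python3 -c "
from h import *
print(workorder.job_done())"
```

```text
the job is handed in; nothing more can be done
None
```

The job is done and handed in, at about 15 s on the robot's clock, well inside the 53 s limit.

- **Selector:** I turned the knob clockwise to the 40° detent, where the cross is. The last top picture puts the pointer at about 41°, with the cross where the 40° mark should be.
- **Gate:** the pictures show it drawn back out of the chute.
- **Shell:** closed fingertips pushed it up the chute to about x = 73 mm, past the 52 mm needed to clear the lips. I then gripped it across the body and lifted it out. It now stands upright on its flange near the middle of the grey tray.
- **Forces:** the highest wrist reading in the reports was about 18 N, when the fingers first closed on the knob.
- **After release:** the gripper was clear of everything. The bystander objects were not measured again. The driver's position looks unchanged in the final crops, but the remote and tape were outside them.

**Disagreement:** the knob was about 3 mm from where the camera fit put it, more than the stated 2 mm calibration error. I shifted the feeder estimate to match, and the push and grip went as planned.

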